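# Stack the drill-bit tray on the tool tray beside the drill press

## Task

Pick up the grey tray with the carrying bar and stack it on the grey tray that stands in the wooden cradle, long sides together, so that all four lugs under it drop into the corner sockets and it sits fully home and level. Land it gently, feel for the sockets without pressing hard, keep hold of it until it is home, then let go; leave the spray can, screwdriver and wood block where they are.

Things in the scene. Friction and masses are not known exactly. Their poses are not given: they have to be found in the camera images.
- tray_bar (a point): Centre of the upper tray's carrying bar, where to grasp it. Steel bar 12 mm wide (along y), 14 mm high, 132 mm long (along x), over the middle of the tray on two 12 mm posts at x = +-60 mm; 35 mm free between the tray's wall tops and the bar's underside. 95 mm above the lug tips on which the tray stands, 81 mm above the underside of its floor. z up
- tray: Upper tray, loose on the bench: open, grey steel, 200 (x) by 140 (y) mm, walls 39 mm high, 0.5 to 0.85 kg, the same turned half round. Origin central, level with the tips of its four lugs: round, 16 mm across, 14 mm long below the floor, the last 3 mm tapering to a flat 14 mm tip, at x = +-78, y = +-48 mm. Its contact with the lower tray or cradle must stay below 60 N
- cradle: Plywood cradle screwed to the bench, 250 (x) by 190 (y) mm, floor 10 mm thick, rails 22 mm high. Origin at the centre of its underside on the bench, z up. The lower tray stands in it, square to it (long side along x) and stiff to shift, but with play: the lower tray's centre is up to 12 mm off the cradle's centre along x and also along y, an offset that is not measured
- dock_height (a point): Point on the cradle's centre line at the height of the lower tray's top, 60 mm above the bench. Lower tray: grey steel, open, 200 by 140 by 50 mm, a 44 mm block in each corner with a square socket 18 mm wide, 48 mm deep, at x = +-78, y = +-48 mm from its own centre. Upper tray's bar: 155 mm above the bench with its lugs standing on the blocks, 141 mm when home
- can_mid (a point): Bystander: white spray can, 52 mm across and 150 mm tall, standing; point at its centre half-way up
- screwdriver_grip (a point): Bystander: screwdriver lying on the bench; point on its handle
- block_mid (a point): Bystander: offcut of wood 90 by 50 by 38 mm; point at its centre

How it is judged:
On the way, in this order (a step that is already met when the one before it is completed fails the run):
1. the tray is lifted clear of the bench by its bar (height (world z) of tray_bar above 0.13 m and contact force between the fingers and tray above 0.5 N), for 0.1 s.
2. the tray is fully home on the lower tray, lugs in the sockets, while still held (z of tray_bar in the frame of cradle between 0.135 and 0.144 m and horizontal distance between tray_bar and cradle below 0.02 m and angle between tray_bar's own z axis and vertical below 0.03 rad and angle between the x axis of tray_bar and the x axis of cradle, either way round below 0.06 rad and contact force between the fingers and tray above 0.5 N), for 0.1 s.
At the end, for the whole second after the job is handed in: The upper tray sits on the lower one with all four lugs in the sockets: bar 135 to 144 mm above the bench, tray level within 0.03 rad, long sides along the cradle's within 0.06 rad, within 20 mm of the cradle's centre, at rest and released (z of tray_bar in the frame of cradle between 0.135 and 0.144 m and horizontal distance between tray_bar and cradle below 0.02 m and angle between tray_bar's own z axis and vertical below 0.03 rad and angle between the x axis of tray_bar and the x axis of cradle, either way round below 0.06 rad and linear speed of tray below 0.02 m/s); the robot touches nothing.
It fails at once if the upper tray is pressed or dropped on the lower tray or cradle with 60 N or more (contact force between tray and cradle above 60 N).
It fails at once if the spray can is moved more than 30 mm (distance of can_mid from where it was at the start of the episode above 0.03 m).
It fails at once if the screwdriver is moved more than 30 mm (distance of screwdriver_grip from where it was at the start of the episode above 0.03 m).
It fails at once if the wood block is moved more than 30 mm (distance of block_mid from where it was at the start of the episode above 0.03 m).
It also fails if it takes over 72 s, if anything falls off the work surface, if the arm or the gripper's body presses on something with over 40 N, if the wrist force passes 120 N, or if a joint passes its speed limit or range.

## Robot

A 7-joint arm with a two-finger parallel gripper is mounted at the origin on the work surface. World frame = base frame: x ahead of the robot, y to its left, z up, the work surface at z = 0. Lengths are in m, angles in rad, forces in N, time in s.
With the tool pointing down it reaches from about 0.35 to 0.9 m from the base axis. Payload 8.1 kg.
Tool frame: the origin (TCP) lies at the very end of the fingers, on their centre line; the grasp point (between the pads) lies 19 mm behind it (arm.grasp_offset is the distance from the TCP to the grasp point, in m); z points along the fingers, y is the direction in which the jaws open and shut (so a half turn about z gives the same grasp; the last joint's range is limited). The gripper opens to 92 mm and grips with 3 to 60 N. Pads are 19 mm wide; open, the fingers measure 130 mm over their backs; the gripper's body (75 mm by 190 mm) begins 47 mm behind the grasp point.
Start: joints at [-1.256, 0.434, 0.025, 1.573, -0.012, 1.134, -0.075], TCP at [0.254, 0.571, 0.227] pointing down, gripper open.
Joint ranges: [-2.62, 2.62], [-0.44, 2.09], [-1.27, 1.32], [0.08, 2.57], [-1.32, 4.46], [0.12, 2], [-2.74, 2.74]. Speed limits (rad/s): [2.22, 2.22, 3.01, 3.01, 3.14, 3.14, 3.14].

## Interface

Orientations are given as a rotation vector (axis times angle).
In Python, from cell import arm, eyes, workorder gives the robot as it stands.
- The arm moves only by the shell command python3 -m inch 'ROWS' [FORCE]. ROWS is JSON, a list that holds one entry, the list of rows, each a list of 5 numbers: the closure, from 0 (fully open) to 1 (shut), then the shift along the tool's x, y, z in mm, then the turn about the tool's z in degrees. A call has 1 to 12 rows; each row shifts and turns the pose as measured when the row begins, along the tool's axes as they then stand; what a row does not reach is not made up. A row lasts 1/10 s, in which the tool goes at most 50 mm and 8.59 degrees, less where a joint would pass 70% of its speed; a pose out of reach is approached as far as the arm can. A call with a gripper value outside its range is refused whole. The fingers move at their own pace and stop on an object; FORCE is the grip in N (left out, the last holds). Time passes only in rows, so rows that do not move let the fingers close. It gives the time, the measured TCP pose, the force and the opening at its end, in the units of the state.
- arm.observe(): the state, without advancing time (a new reading comes with each control period).
- eyes.get_image(name): name is "side" or "top" or "wrist"; returns a dict with "frame" (384x512x3 uint8, blue, green, red), "intrinsics" (3x3 intrinsics, pixels), "k1" (the pictures are not rectified: a ray, as slopes to the right and down, at radius r is drawn at 1 + k1 r^2 times it, then the intrinsics apply), "rvec" (rotation vector, rad) and "tvec" (3), from world to camera coordinates, as OpenCV has them; the wrist camera has in their place "T_tool_cam" (4x4, takes a point from camera to tool coordinates, whose origin is the TCP and whose axes are the flange's). Camera axes: x right, y down, z forward; pixel columns grow to the right and rows downward; lengths in m; the calibration is good to about 2 mm. A picture is of the moment at which its call begins: read the wrist's pose just before it. There is no depth.
- workorder.sign_off(): hands the job in, once; it reports no verdict.
The state is a dict: "clock": time; "joints": joint angles; "dq": joint speeds; "joint_efforts": joint torques, N m; "position": TCP position; "ee_rot": TCP orientation; "force": force on the tool from outside, world axes, zero at the start; "ft_torque": the same for the moment, N m; "width": opening from 0.0 (shut) to 1.0 (fully open).
Only numpy, scipy, OpenCV 4.12 (cv2) and the standard library are available. Lean on these libraries where they do the work, as an engineer would, in place of code of your own. Each camera call takes 0.05 s, during which the arm holds its last target.

## Working session

There is one attempt and no reset: what is moved stays moved. The work goes in short steps, Python scripts to look and compute and a shell command to move; the robot and the scene stay as the last step left them, time stands still between calls to the robot, and variables do not carry over. Pictures are saved under pics/ and viewed, and the job is handed in when it is done.

```bash
ls; mkdir -p pics; cat > h.py <<'E'
import numpy as np, cv2
from cell import arm, eyes, workorder
def snap(n,f):
    s=arm.observe(); d=eyes.get_image(n); cv2.imwrite('pics/'+f+'.png',d['frame']); 
    import pickle; pickle.dump((s,d),open('pics/'+f+'.pkl','wb')); return s,d
E
python3 - <<'E'
from h import *
for n in ['side','top','wrist']:
    s,d=snap(n,n+'0')
    print(n,{k:(v if not hasattr(v,'tolist') else v.tolist()) for k,v in d.items() if k!='frame'})
print(s)
E
```

```text
pics
side {'intrinsics': [[357.62140343113083, 0.0, 256.218707409718], [0.0, 357.62140343113083, 186.94155683442003], [0.0, 0.0, 1.0]], 'k1': -0.06753383057850401, 'rvec': [0.22687385400511778, -2.7419492936018184, 1.3429580516357336], 'tvec': [0.635894584517645, 0.12144647254656897, 0.8392642932308306]}
top {'intrinsics': [[379.3784180425984, 0.0, 254.7175014984396], [0.0, 379.3784180425984, 187.30054328855013], [0.0, 0.0, 1.0]], 'k1': -0.10456959726790328, 'rvec': [2.1966862139046315, -2.159967486464503, 0.10300915336477552], 'tvec': [0.005523650870173212, 0.6503303060143328, 0.8827190524694589]}
wrist {'intrinsics': [[300.73174402636425, 0.0, 251.58540706309347], [0.0, 300.73174402636425, 188.45821828662906], [0.0, 0.0, 1.0]], 'k1': -0.04252249764421796, 'T_tool_cam': [[0.00037941192501573384, -0.9547256225652415, -0.29748754875456623, 0.08094013797705692], [0.9999999189135413, 0.00040238907302953133, -1.5998195658681282e-05, -0.0002505067578273401], [0.00013497962629149102, -0.2974875185624486, 0.9547256978211358, -0.15713790857468282], [0.0, 0.0, 0.0, 1.0]]}
{'clock': 0.1, 'joints': array([-1.25560681,  0.43518905,  0.02497924,  1.57401755, -0.01161648,
        1.13403032, -0.07509637]), 'dq': array([-0.00041567, -0.00178451,  0.00050186, -0.00354099,  0.00047796,
       -0.00017198, -0.00089528]), 'joint_efforts': array([ 3.66402368e-03, -6.69133973e+01,  9.88188833e-01, -3.15147150e+01,
       -6.05150289e-02,  3.73821112e-02,  8.29488363e-05]), 'position': array([0.25344159, 0.57078277, 0.2259969 ]), 'ee_rot': array([-6.51580291e-01, -3.07308574e+00,  2.33583199e-03]), 'force': array([-0.53799114, -0.24259231,  0.28491113]), 'ft_torque': array([ 0.00211725,  0.0806086 , -0.03585419]), 'width': 1.005511844441861}
```

View pics/side0.png

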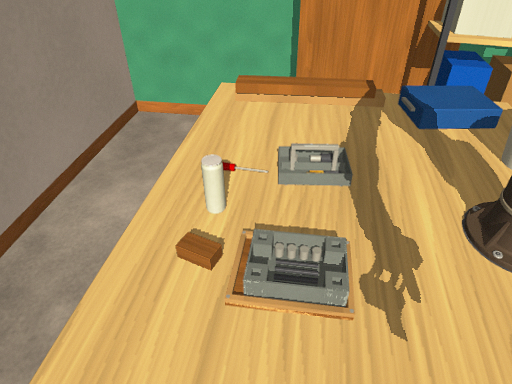

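View pics/top0.png

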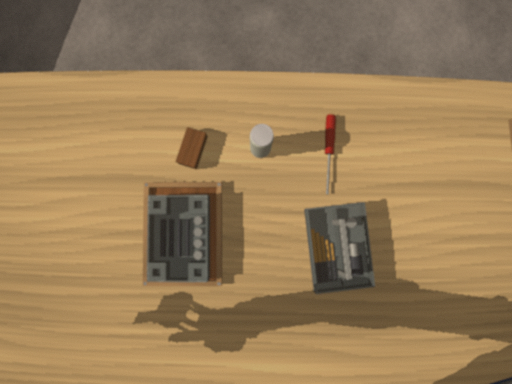

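View pics/wrist0.png

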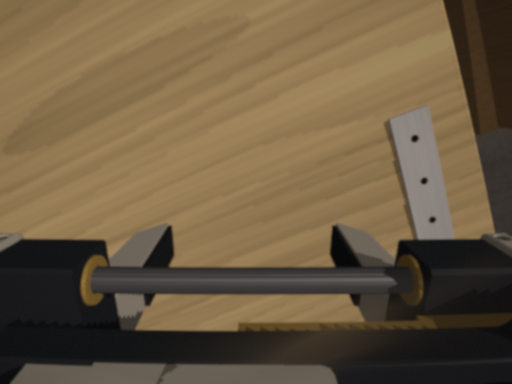

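The side view shows the cradle with the lower tray at about (297,270), the loose tray with its bar at about (315,160), the can at (213,185), the screwdriver at (245,168) and the block at (200,250). In the top view the lower tray is near (180,238) and the upper tray near (339,247), turned a little. The wrist camera sees only bare bench. Next I'll zoom in.

```bash
cat >> h.py <<'E'
def rt(d,s=None):
    """world->cam R,t"""
    if 'rvec' in d and d.get('rvec') is not None: 
        return cv2.Rodrigues(np.array(d['rvec'],float))[0], np.array(d['tvec'],float)
    T=np.eye(4);T[:3,:3]=cv2.Rodrigues(np.array(s['ee_rot'],float))[0];T[:3,3]=s['position']
    W=np.linalg.inv(T@np.array(d['T_tool_cam'])); return W[:3,:3],W[:3,3]
def proj(P,d,s=None):
    R,t=rt(d,s); return cv2.projectPoints(np.array(P,float).reshape(-1,1,3),cv2.Rodrigues(R)[0],t,np.array(d['intrinsics']),np.array([d['k1'],0,0,0,0.]))[0][:,0]
def unproj(px,z,d,s=None):
    R,t=rt(d,s); n=cv2.undistortPointsIter(np.array(px,float).reshape(-1,1,2),np.array(d['intrinsics']),np.array([d['k1'],0,0,0,0.]),None,None,(3,50,1e-10))[:,0]
    C=-R.T@t; V=np.c_[n,np.ones(len(n))]@R
    return C+V*((z-C[2])/V[:,2])[:,None]
def crop(f,x0,y0,w,h,k,out):
    im=cv2.imread('pics/'+f+'.png')[y0:y0+h,x0:x0+w]
    im=cv2.resize(im,None,fx=k,fy=k,interpolation=cv2.INTER_CUBIC)
    for x in range((x0+9)//10*10,x0+w,10): cv2.putText(im,str(x),((x-x0)*k,8),0,.3,(0,255,255)); cv2.line(im,((x-x0)*k,10),((x-x0)*k,14),(0,255,255))
    for y in range((y0+9)//10*10,y0+h,10): cv2.putText(im,str(y),(0,(y-y0)*k+3),0,.3,(0,255,255))
    cv2.imwrite('pics/'+out+'.png',im)
E
python3 - <<'E'
from h import *
crop('top0',135,170,100,125,6-1,'c1'); crop('top0',295,190,90,110,5,'c2'); 
E
```

```text
(no output)
```

View pics/c1.png

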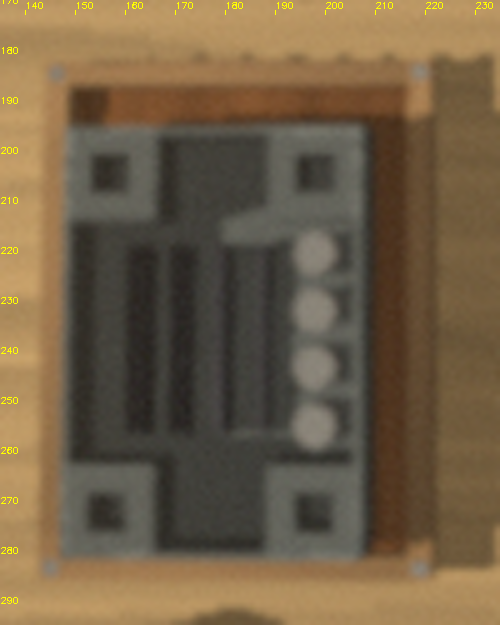

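View pics/c2.png

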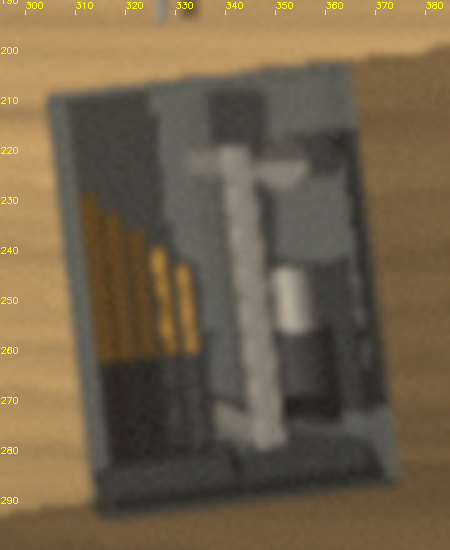

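```bash
python3 - <<'E'
from h import *
import pickle
s,d=pickle.load(open('pics/top0.pkl','rb')); ss,ds=pickle.load(open('pics/side0.pkl','rb'))
sk=np.array([[109,173],[316,172],[106,512],[314,512]])/5-.4+[135,170]
P=unproj(sk,0.06,d); print(P.round(4)); c=P.mean(0); print('low',c)
print(np.linalg.norm(P[0]-P[1]),np.linalg.norm(P[0]-P[2]), np.degrees(np.arctan2(*(P[0]-P[2])[[1,0]])),np.degrees(np.arctan2(*(P[1]-P[3])[[1,0]])))
cr=np.array([[57,74],[419,72],[50,567],[419,568]])/5-.4+[135,170]
Q=unproj(cr,0.022,d);print(Q.round(4),Q.mean(0))
b=np.array([[235,147],[268,445]])/5-.4+[295,190]
B=unproj(b,0.102,d); print('bar',B,B.mean(0),np.linalg.norm(B[0]-B[1]),np.degrees(np.arctan2(*(B[0]-B[1])[[1,0]])))
w=np.array([[52,98],[350,62],[103,515],[396,482]])/5-.4+[295,190]
W=unproj(w,0.053,d); print('walls',W.round(4),W.mean(0),np.degrees(np.arctan2(*(W[0]-W[2])[[1,0]])))
print(proj(P,ds).round(1)); print(proj(B,ds).round(1))
R=cv2.Rodrigues(s['ee_rot'])[0]; print(R.round(3))
for n,p,z in [('can',(261,133),.15),('sd',(330,130),.015),('sdtip',(329,192),.005),('blk',(191,147),.038)]: print(n,unproj([p],z,d)[0].round(3))
E
python3 -c "
from h import *
crop('side0',215,130,150,190,4-1,'c3')"
```

```text
[[0.604  0.2445 0.06  ]
 [0.6063 0.1478 0.06  ]
 [0.4479 0.2409 0.06  ]
 [0.4503 0.1447 0.06  ]]
low [0.52713392 0.19447375 0.06      ]
0.09679272061676024 0.15617425305356664 1.3299799923486417 1.132356792668153
[[0.6533 0.2818 0.022 ]
 [0.6573 0.1046 0.022 ]
 [0.4155 0.277  0.022 ]
 [0.4197 0.0992 0.022 ]] [0.53646597 0.19067785 0.022     ]
bar [[ 0.57657233 -0.1763525   0.102     ]
 [ 0.44606055 -0.19157182  0.102     ]] [ 0.51131644 -0.18396216  0.102     ] 0.13139616620369288 6.651367514978637
walls [[ 0.5987 -0.1016  0.053 ]
 [ 0.6177 -0.2429  0.053 ]
 [ 0.4062 -0.1271  0.053 ]
 [ 0.4217 -0.2649  0.053 ]] [ 0.51107439 -0.18414192  0.053     ] 7.552032060957993
[[255.7 270.6]
 [262.3 235.3]
 [336.8 279.3]
 [335.4 242.7]]
[[290.9 143.1]
 [338.3 144.2]]
[[-0.914  0.406 -0.   ]
 [ 0.406  0.914 -0.001]
 [-0.    -0.001 -1.   ]]
can [0.755 0.006 0.15 ]
sd [ 0.798 -0.169  0.015]
sdtip [ 0.644 -0.168  0.005]
blk [0.744 0.172 0.038]
```

View pics/c3.png

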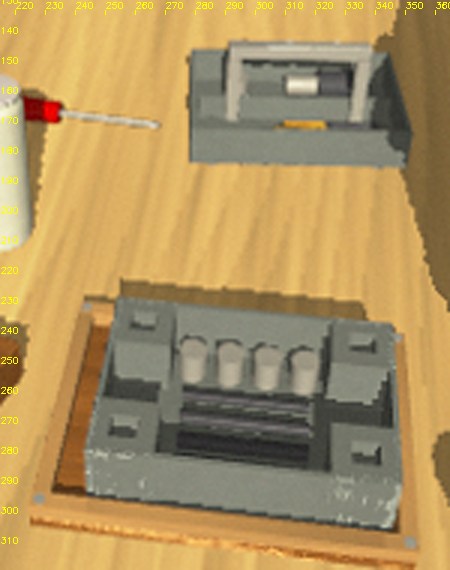

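```bash
python3 -m inch '[[[0,0,0,0,-7.7],[0,0,0,0,-7.7],[0,0,0,0,-7.7],[0,0,0,0,-7.7],[0,0,0,0,0]]]' 20
cat >> h.py <<'E'
def st(tgt=None,yaw=None):
    s=arm.observe(); R=cv2.Rodrigues(s['ee_rot'])[0]
    y=np.degrees(np.arctan2(R[1,0],R[0,0]))%360
    print('t',round(s['clock'],2),'p',s['position'].round(4),'yaw',y.round(2),'zax',R[:,2].round(4),'F',s['force'].round(1),'T',s['ft_torque'].round(2),'w',round(s['width'],3))
    if tgt is not None: print('shift mm tool',((R.T@(np.array(tgt)-s['position']))*1000).round(1), 'turn',None if yaw is None else round(-((yaw-y+180)%360-180),2))
E
python3 -c "
from h import *
st([.511,-.184,.2],186.9);print(arm.observe()['joints'].round(2))"
```

```text
clock: 0.65
position: [0.2529, 0.5698, 0.2243]
ee_rot: [0.219, -3.132, 0.007]
force: [-0.1, -0.2, -0.7]
width: 1.002
t 0.65 p [0.2529 0.5698 0.2243] yaw 188.0 zax [-0.0014 -0.0047 -1.    ] F [-0.1 -0.2 -0.7] T [ 0.04  0.04 -0.07] w 1.002
shift mm tool [-150.6 -782.3   27.4] turn 1.1
[-1.17  0.44 -0.1   1.57  0.05  1.14  0.43]
```

```bash
python3 -m inch '[[[0,-7,-45,-1,0],[0,-7,-45,-1,0],[0,-7,-45,-1,0],[0,-7,-45,-1,0],[0,-7,-45,-1,0],[0,-7,-45,0,0],[0,-7,-45,0,0],[0,-7,-45,0,0],[0,-7,-45,0,0],[0,-7,-45,0,0],[0,-7,-45,0,0],[0,-7,-40,0,0]]]'
python3 -c "
from h import *
st([.511,-.184,.2],186.9);print(arm.observe()['joints'].round(2))"
```

```text
clock: 1.85
position: [0.3998, 0.0342, 0.2286]
ee_rot: [0.145, -3.136, -0.003]
force: [0.8, 0.5, -0.3]
width: 1.0
t 1.85 p [0.3998 0.0342 0.2286] yaw 185.29 zax [-0.0027  0.002  -1.    ] F [ 0.8  0.5 -0.3] T [ 0.06 -0.1   0.02] w 1.0
shift mm tool [ -90.7 -227.6   27.9] turn -1.61
[-0.44  0.06  0.24  2.08 -0.02  1.01  1.47]
```

```bash
python3 -m inch '[[[0,-20,-45,0,-0.4],[0,-20,-45,0,-0.4],[0,-20,-45,0,-0.4],[0,-15,-45,0,-0.4],[0,-10,-20,0,0],[0,0,0,0,0],[0,0,0,0,0]]]'
python3 -c "
from h import *
st([.511,-.184,.2],186.9);print(arm.observe()['joints'].round(2)); snap('wrist','wr1')"
```

```text
clock: 2.55
position: [0.5051, -0.1695, 0.2285]
ee_rot: [-0.131, 3.138, 0.001]
force: [0.2, -0.1, 0.0]
width: 1.001
t 2.55 p [ 0.5051 -0.1695  0.2285] yaw 184.79 zax [ 1.e-03  9.e-04 -1.e+00] F [ 0.2 -0.1  0. ] T [0.1  0.05 0.05] w 1.001
shift mm tool [ -4.6 -15.   28.5] turn -2.11
[-0.11  0.29  0.43  1.82 -0.14  1.06  2.02]
```

View pics/wr1.png

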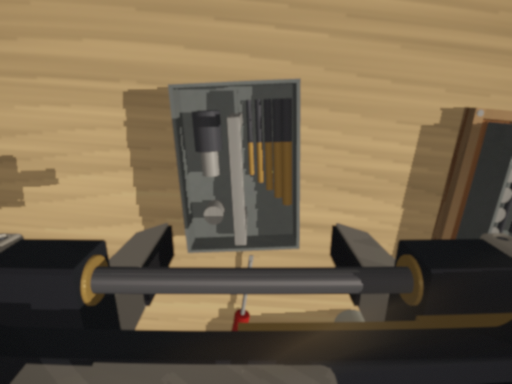

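The wrist view shows the tray's bar running from about (236,116) to (240,244), with the tray walls at (170,86), (299,80), (188,250) and (298,247). The screwdriver lies beyond it at (243,320).

```bash
python3 - <<'E'
from h import *
import pickle
s,d=pickle.load(open('pics/wr1.pkl','rb'))
crop('wr1',160,70,150,190,3,'c4')
b=[(236,116),(240.5,244.5)]
B=unproj(b,.102,d,s);print(B,B.mean(0),np.linalg.norm(B[1]-B[0]),np.degrees(np.arctan2(*(B[1]-B[0])[[1,0]])))
W=unproj([(169,86),(299.5,80),(188,251),(298.5,248)],.053,d,s);print(W.round(4),W.mean(0))
for a,c in((0,2),(1,3)): print(np.degrees(np.arctan2(*(W[c]-W[a])[[1,0]])))
E
```

```text
[[ 0.44411065 -0.18904     0.102     ]
 [ 0.57504291 -0.17530492  0.102     ]] [ 0.50957678 -0.18217246  0.102     ] 0.1316507104199243 5.988551163899317
[[ 0.4223 -0.2639  0.053 ]
 [ 0.405  -0.1275  0.053 ]
 [ 0.6157 -0.2396  0.053 ]
 [ 0.6    -0.1032  0.053 ]] [ 0.5107505  -0.18353748  0.053     ]
7.166648045679658
7.121243532516065
```

View pics/c4.png

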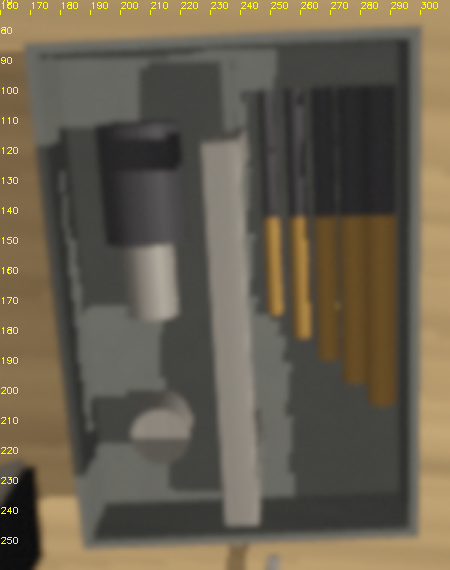

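```bash
python3 -m inch '[[[0,-3,-7,20,-1.1],[0,-3,-7,20,-1.1],[0,0,0,0,0],[0,0,0,0,0]]]'
python3 -c "
from h import *
st([.5105,-.1835,.076],187)"
```

```text
clock: 3.0
position: [0.5121, -0.1764, 0.1889]
ee_rot: [-0.197, 3.133, 0.007]
force: [0.8, 0.4, -0.1]
width: 0.999
t 3.0 p [ 0.5121 -0.1764  0.1889] yaw 187.2 zax [ 0.0025  0.0044 -1.    ] F [ 0.8  0.4 -0.1] T [0.1  0.03 0.01] w 0.999
shift mm tool [  2.8  -7.3 112.9] turn 0.2
```

```bash
python3 -m inch '[[[0,1,-4,25,0],[0,1,-4,25,0],[0,0,0,15,0],[0,0,0,0,0],[0,0,0,0,0]]]'
python3 -c "
from h import *
st([.5105,-.1835,.076],187)"
```

```text
clock: 3.5
position: [0.5138, -0.1794, 0.1281]
ee_rot: [-0.199, 3.125, 0.009]
force: [0.4, -0.5, -0.2]
width: 1.0
t 3.5 p [ 0.5138 -0.1794  0.1281] yaw 187.29 zax [ 0.0098  0.0062 -0.9999] F [ 0.4 -0.5 -0.2] T [-0.01  0.05 -0.05] w 1.0
shift mm tool [ 4.3 -3.9 52. ] turn 0.29
```

```bash
python3 -m inch '[[[0,2,-2,20,0.1],[0,1,-1,20,0.1],[0,1,-1,10,0],[0,0,0,0,0],[0,0,0,0,0]]]'
python3 -c "
from h import *
st([.5105,-.1835,.076],187)"
```

```text
clock: 4.0
position: [0.5154, -0.1825, 0.0837]
ee_rot: [-0.195, 3.115, 0.007]
force: [1.0, -0.1, -0.1]
width: 1.001
t 4.0 p [ 0.5154 -0.1825  0.0837] yaw 187.17 zax [ 0.0199  0.0056 -0.9998] F [ 1.  -0.1 -0.1] T [ 0.03 -0.    0.03] w 1.001
shift mm tool [ 5.1 -0.4  7.6] turn 0.17
```

```bash
python3 -m inch '[[[0,4,0,4,0],[0,2,0,3,0],[0,0,0,2,0],[0,0,0,0,0],[0,0,0,0,0]]]'
python3 -c "
from h import *
st([.5105,-.1835,.076],187);print(arm.observe()['joints'].round(2))"
```

```text
clock: 4.5
position: [0.5105, -0.1835, 0.0763]
ee_rot: [-0.195, 3.112, 0.006]
force: [-0.1, 0.4, 0.7]
width: 0.997
t 4.5 p [ 0.5105 -0.1835  0.0763] yaw 187.18 zax [ 0.0234  0.0052 -0.9997] F [-0.1  0.4  0.7] T [0.04 0.01 0.  ] w 0.997
shift mm tool [-0.  -0.   0.3] turn 0.18
[ 0.    0.48  0.34  1.98 -0.26  0.7   2.21]
```

```bash
python3 -m inch '[[[0,0,0,-20,0],[0,0,0,-20,0],[0,0,0,-20,0],[0,0,0,0,0],[0,0,0,0,0]]]'
python3 -c "
from h import *
st([.5105,-.1835,.076],187)"
python3 -m inch '[[[0,0,0,4,0],[0,0,0,4,0],[0,0,0,4,0],[0,0,0,4,0],[0,0,0,4,0],[0,0,0,4,0],[0,0,0,4,0],[0,0,0,4,0]]]'
python3 -c "
from h import *
st([.5105,-.1835,.076],187)"
```

```text
clock: 5.0
position: [0.5088, -0.1837, 0.1379]
ee_rot: [-0.195, 3.113, 0.006]
force: [0.1, -0.4, -0.9]
width: 1.0
t 5.0 p [ 0.5088 -0.1837  0.1379] yaw 187.17 zax [ 0.022   0.0053 -0.9997] F [ 0.1 -0.4 -0.9] T [0.04 0.03 0.01] w 1.0
shift mm tool [-0.4 -0.1 61.9] turn 0.17
clock: 5.8
position: [0.5078, -0.183, 0.1002]
ee_rot: [-0.196, 3.118, 0.008]
force: [-1.0, -0.3, 0.0]
width: 1.001
t 5.8 p [ 0.5078 -0.183   0.1002] yaw 187.18 zax [ 0.0173  0.0061 -0.9998] F [-1.  -0.3  0. ] T [ 0.03  0.   -0.04] w 1.001
shift mm tool [-2.1 -0.9 24.2] turn 0.18
```

```bash
python3 -m inch '[[[0,-0.5,-0.3,4,0],[0,-0.5,-0.3,4,0],[0,-0.5,-0.3,4,0],[0,-0.5,0,4,0],[0,0,0,3,0],[0,0,0,2,0],[0,0,0,2,0],[0,0,0,1,0]]]'
python3 -c "
from h import *
st([.5105,-.1835,.076],187)"
```

```text
clock: 6.6
position: [0.5106, -0.1835, 0.0737]
ee_rot: [-0.196, 3.118, 0.008]
force: [0.2, -0.6, 0.0]
width: 1.002
t 6.6 p [ 0.5106 -0.1835  0.0737] yaw 187.18 zax [ 0.0172  0.0061 -0.9998] F [ 0.2 -0.6  0. ] T [ 0.09  0.   -0.01] w 1.002
shift mm tool [ 0.1  0.1 -2.3] turn 0.18
```

Good. Now I'll close on the bar, raising 1 mm as the fingers shut.

```bash
python3 -m inch '[[[1,0,0,-1,0],[1,0,0,0,0],[1,0,0,0,0],[1,0,0,0,0],[1,0,0,0,0],[1,0,0,0,0],[1,0,0,0,0],[1,0,0,0,0],[1,0,0,0,0],[1,0,0,0,0]]]' 40
python3 -c "
from h import *
st([.5105,-.1835,.076],187)"
```

```text
clock: 7.6
position: [0.5108, -0.1836, 0.0752]
ee_rot: [-0.195, 3.117, 0.008]
force: [0.7, 0.3, 0.0]
width: 0.179
t 7.6 p [ 0.5108 -0.1836  0.0752] yaw 187.17 zax [ 0.0179  0.0061 -0.9998] F [0.7 0.3 0. ] T [ 0.05  0.04 -0.06] w 0.179
shift mm tool [ 0.3  0.1 -0.8] turn 0.17
```

```bash
python3 -m inch '[[[1,0,0,0,0],[1,0,0,0,0],[1,0,0,0,0],[1,0,0,0,0]]]' 40
python3 -c "
from h import *
st([.5105,-.1835,.076],187)"
```

```text
clock: 8.0
position: [0.5109, -0.1837, 0.0753]
ee_rot: [-0.195, 3.117, 0.007]
force: [-0.6, -0.4, -0.2]
width: 0.126
t 8.0 p [ 0.5109 -0.1837  0.0753] yaw 187.18 zax [ 0.0181  0.0059 -0.9998] F [-0.6 -0.4 -0.2] T [0.04 0.1  0.02] w 0.126
shift mm tool [ 0.4  0.2 -0.7] turn 0.18
```

Gripped: 0.126 of the opening is 11.6 mm, which matches the 12 mm bar. Lifting.

```bash
python3 -m inch '[[[1,0,0,-5,0],[1,0,0,-10,0],[1,0,0,-15,0],[1,0,0,-20,0],[1,0,0,-20,0],[1,0,0,-20,0],[1,0,0,-20,0],[1,0,0,-15,0],[1,0,0,-5,0],[1,0,0,0,0],[1,0,0,0,0]]]' 50
python3 -c "
from h import *
st([.527,.1945,.2],181.2); snap('side','side1'); snap('wrist','wr2')
crop('side1',200,60,200,200,3,'c5')"
```

```text
clock: 9.1
position: [0.5015, -0.1826, 0.2095]
ee_rot: [-0.195, 3.131, 0.014]
force: [0.1, 0.3, -7.3]
width: 0.127
t 9.1 p [ 0.5015 -0.1826  0.2095] yaw 187.11 zax [ 0.004   0.0093 -0.9999] F [ 0.1  0.3 -7.3] T [ 0.07 -0.06  0.02] w 0.127
shift mm tool [-71.9 371.   13.1] turn 5.91
```

View pics/c5.png

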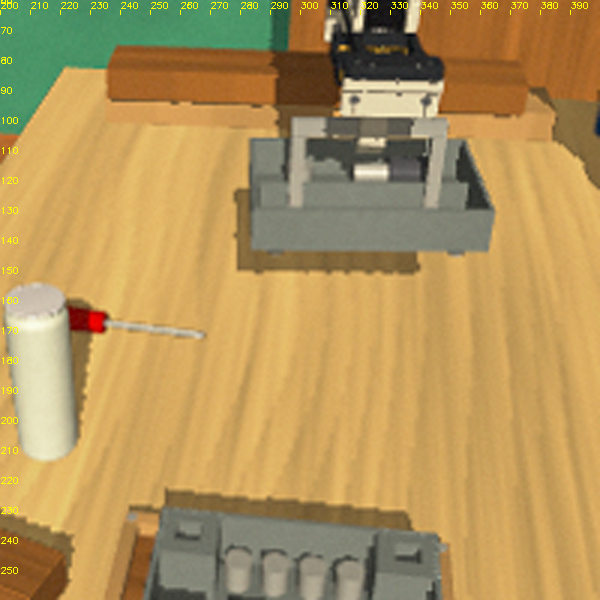

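View pics/wr2.png

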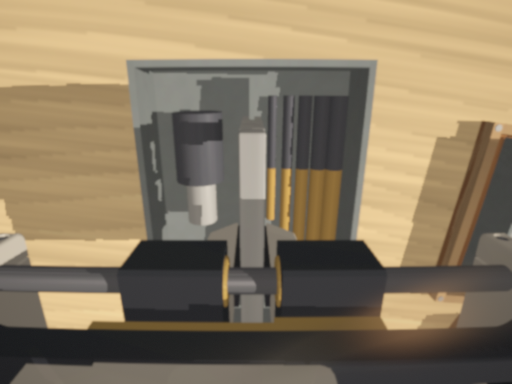

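```bash
python3 - <<'E'
from h import *
import pickle
from scipy.optimize import least_squares
s,d=pickle.load(open('pics/wr2.pkl','rb'))
crop('wr2',120,55,130,70,5,'c6');crop('wr2',235,55,145,70,5,'c7')
T=np.array(d['T_tool_cam'])
E
```

```text
(no output)
```

View pics/c6.png

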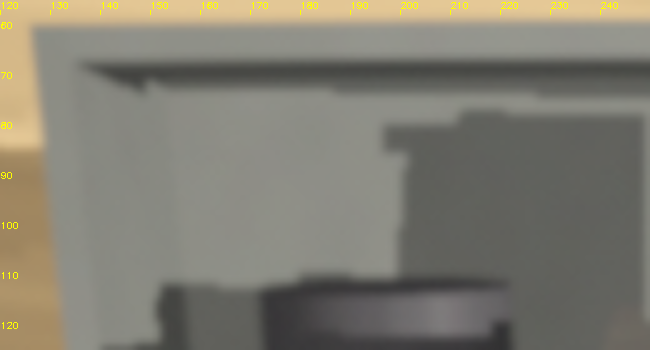

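View pics/c7.png

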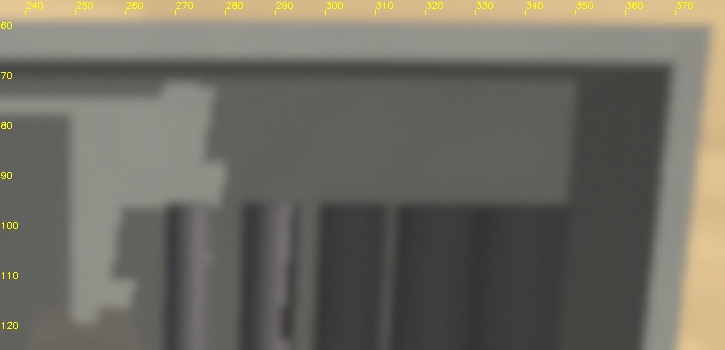

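```bash
python3 - <<'E'
from h import *
import pickle
from scipy.optimize import least_squares
s,d=pickle.load(open('pics/wr2.pkl','rb'))
T=np.array(d['T_tool_cam']); W=np.linalg.inv(T)
K=np.array(d['intrinsics']);D=np.array([d['k1'],0,0,0,0])
pj=lambda P:cv2.projectPoints(P.reshape(-1,1,3),cv2.Rodrigues(W[:3,:3])[0],W[:3,3],K,D)[0][:,0]
obs=np.array([[125.8,60],[376.8,59.8]])
def pts(p):
    dx,dy,yaw,dz=p
    L=np.array([[.1,.07,.023],[.1,-.07,.023]]); c,s_=np.cos(yaw),np.sin(yaw)
    return np.c_[c*L[:,0]-s_*L[:,1]+dx,s_*L[:,0]+c*L[:,1]+dy,L[:,2]+dz]
P0=pj(pts([0,0,0,0])); print(P0)
o=obs[np.argsort(obs[:,0])]
f=lambda p:(pj(pts(p))[np.argsort(P0[:,0])]-o).ravel()
r=least_squares(f,np.zeros(4),x_scale=.01); print(r.x*1000, r.cost)
E
```

```text
[[376.40821337  60.91924163]
 [127.21819246  60.82224619]]
[ 0.39187238 -0.19435016 -1.04979544 -1.17646182] 2.2214323091023692e-27
```

```bash
python3 -m inch '[[[1,-8,20,0,0.6],[1,-8,35,0,0.6],[1,-8,40,0,0.6],[1,-8,40,0,0.6],[1,-8,40,0,0.6],[1,-8,40,0,0.6],[1,-6,40,0,0.6],[1,-6,30,0,0.5],[1,0,15,0,0],[1,0,0,0,0],[1,0,0,0,0]]]'
python3 -c "
from h import *
st([.5268,.1947,.2],181.2);print(arm.observe()['joints'].round(2))"
```

```text
clock: 10.3
position: [0.5338, 0.1317, 0.2017]
ee_rot: [0.054, -3.13, -0.007]
force: [-0.5, -0.9, -7.3]
width: 0.127
t 10.3 p [0.5338 0.1317 0.2017] yaw 181.98 zax [-0.0112  0.0044 -0.9999] F [-0.5 -0.9 -7.3] T [-0.12 -0.02  0.02] w 0.127
shift mm tool [ 4.8 63.2  2.1] turn 0.78
[-0.57  0.35  0.32  1.8  -0.13  1.02  1.4 ]
```

```bash
python3 -m inch '[[[1,1,20,0,0.2],[1,1,20,0,0.2],[1,1,15,0,0.2],[1,1,5,0,0],[1,0,0,0,0],[1,0,0,0,0]]]'
python3 -c "
from h import *
st([.5268,.1947,.16],181.2)"
```

```text
clock: 10.9
position: [0.5279, 0.1842, 0.1996]
ee_rot: [0.021, -3.127, 0.002]
force: [-0.6, -0.3, -7.4]
width: 0.127
t 10.9 p [0.5279 0.1842 0.1996] yaw 180.77 zax [-0.015  -0.0011 -0.9999] F [-0.6 -0.3 -7.4] T [-0.04 -0.04 -0.03] w 0.127
shift mm tool [ 0.3 10.5 39.6] turn -0.43
```

```bash
python3 -m inch '[[[1,0,5,-4,-0.2],[1,0,4,-4,-0.2],[1,0,1,-4,0],[1,0,0,-4,0],[1,0,0,-4,0],[1,0,0,-4,0],[1,0,0,-4,0],[1,0,0,-4,0],[1,0,0,-4,0],[1,0,0,-4,0],[1,0,0,0,0]]]'
python3 -c "
from h import *
st([.5268,.1947,.16],181.2)"
python3 -m inch '[[[1,0,0,25,0],[1,0,0,25,0],[1,0,0,20,0],[1,0,0,0,0],[1,0,0,0,0]]]'
python3 -c "
from h import *
st([.5268,.1947,.16],181.2)"
```

```text
clock: 12.0
position: [0.5293, 0.1916, 0.244]
ee_rot: [0.026, -3.128, 0.003]
force: [-0.1, 0.0, -7.2]
width: 0.123
t 12.0 p [0.5293 0.1916 0.244 ] yaw 180.95 zax [-0.0137 -0.0018 -0.9999] F [-0.1  0.  -7.2] T [-0.01 -0.1  -0.08] w 0.123
shift mm tool [ 1.3  3.3 84. ] turn -0.25
clock: 12.5
position: [0.5294, 0.192, 0.1734]
ee_rot: [0.027, -3.13, 0.001]
force: [-0.5, 0.5, -6.7]
width: 0.129
t 12.5 p [0.5294 0.192  0.1734] yaw 180.97 zax [-1.120e-02 -4.000e-04 -9.999e-01] F [-0.5  0.5 -6.7] T [ 0.05  0.02 -0.03] w 0.129
shift mm tool [ 2.4  2.7 13.4] turn -0.23
```

```bash
python3 -c "
from h import *
snap('side','side2'); snap('top','top2'); snap('wrist','wr3')
crop('side2',210,150,170,170,4-1,'c8');crop('wr3',120,55,130,70,5,'c9');crop('wr3',235,55,145,70,5,'c10')"
```

```text
(no output)
```

View pics/c8.png

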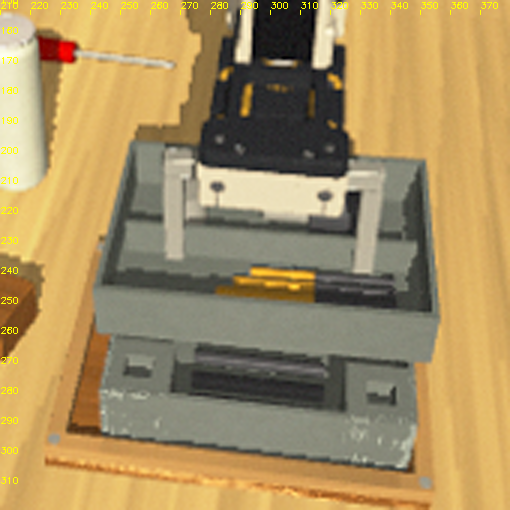

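View pics/c9.png

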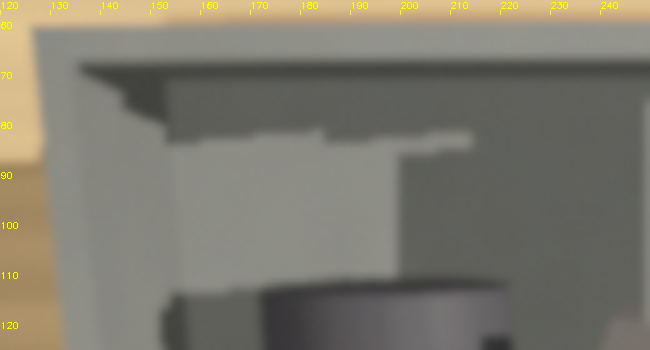

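View pics/c10.png

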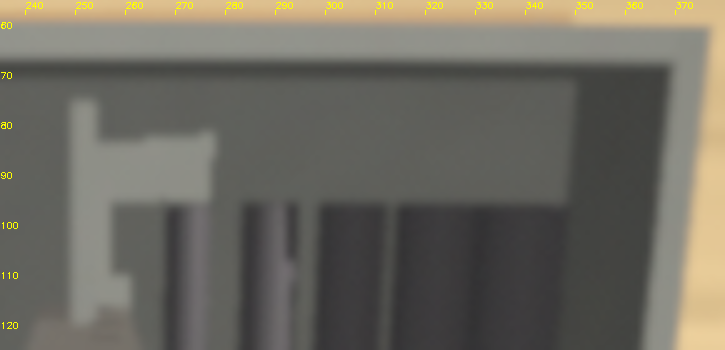

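View pics/top2.png

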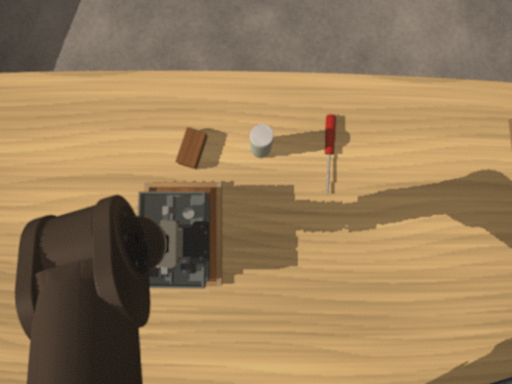

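```bash
python3 - <<'E'
from h import *
import pickle
from scipy.optimize import least_squares
s,d=pickle.load(open('pics/side2.pkl','rb'))
px=np.array([[241.7,245.7],[355.7,255.7],[254,197.7],[351.7,203.3],[242.7,261],[354,270]])-.2
# near side = +y ; left = +x
L=np.array([[.1,.07,.053],[-.1,.07,.053],[.1,-.07,.053],[-.1,-.07,.053],[.1,.07,.014],[-.1,.07,.014]])
def f(p):
    R=cv2.Rodrigues(np.array([p[3],p[4],p[5]]))[0]
    return (proj(L@R.T+p[:3],d)-px).ravel()
r=least_squares(f,[.529,.192,.0974,0,0,.02],x_scale=[.01]*6); print(r.x.round(4),r.fun.reshape(-1,2).round(1)); J=np.linalg.inv(r.jac.T@r.jac); print(np.sqrt(np.diag(J)).round(4))
for ry in (0,-.01,-.02,.01,.02,.03):
    g=lambda q:f([*q[:4],ry,q[4]]); rr=least_squares(g,[.529,.192,.0974,0,.02],x_scale=[.01]*5);print(ry,rr.cost.round(2),rr.x.round(4))
E
```

```text
[0.526  0.1878 0.0914 0.0115 0.0424 0.013 ] [[-0.3  0.4]
 [ 0.5 -0.5]
 [ 0.  -0.1]
 [ 0.1  0.2]
 [ 0.3 -0.2]
 [-0.6  0.2]]
[0.0011 0.0037 0.0034 0.0185 0.0176 0.0134]
0 3.51 [0.5278 0.1874 0.0911 0.0103 0.0391]
-0.01 5.03 [0.5282 0.1874 0.0912 0.0097 0.0452]
-0.02 6.87 [0.5286 0.1875 0.0912 0.0089 0.0513]
0.01 2.31 [0.5274 0.1875 0.0911 0.0109 0.0329]
0.02 1.43 [0.527  0.1875 0.0911 0.0112 0.0268]
0.03 0.87 [0.5265 0.1876 0.0912 0.0114 0.0207]
```

```bash
python3 -m inch '[[[1,0.6,0.7,5,-0.1],[1,0.6,0.7,5,-0.1],[1,0.6,0.7,5,-0.1],[1,0.6,0.6,5,0],[1,0,0,5,0],[1,0,0,2,0],[1,0,0,0,0],[1,0,0,0,0]]]' 30
python3 -c "
from h import *
st([.5268,.1947,.136],181.2)"
```

```text
clock: 13.45
position: [0.5279, 0.1957, 0.1465]
ee_rot: [0.036, -3.134, -0.003]
force: [-0.2, 0.8, -6.8]
width: 0.128
t 13.45 p [0.5279 0.1957 0.1465] yaw 181.32 zax [-0.0071  0.0019 -1.    ] F [-0.2  0.8 -6.8] T [0.01 0.06 0.02] w 0.128
shift mm tool [ 1.  -1.  10.5] turn 0.12
```

```bash
python3 -m inch '[[[1,0.4,-0.4,2,0],[1,0.4,-0.4,2,0.1],[1,0.2,-0.2,1.5,0],[1,0,0,1,0],[1,0,0,0,0]]]'
python3 -c "
from h import *
st([.5268,.1947,.136],181.2)"
python3 -m inch '[[[1,0,0,1.5,0],[1,0,0,1.5,0]]]'
python3 -c "
from h import *
st([.5268,.1947,.136],181.2)"
```

```text
clock: 13.95
position: [0.5271, 0.1946, 0.1399]
ee_rot: [0.033, -3.135, -0.004]
force: [-1.2, 0.0, -6.5]
width: 0.126
t 13.95 p [0.5271 0.1946 0.1399] yaw 181.2 zax [-0.0064  0.0022 -1.    ] F [-1.2  0.  -6.5] T [ 0.04  0.04 -0.01] w 0.126
shift mm tool [0.3 0.1 3.9] turn -0.0
clock: 14.15
position: [0.5273, 0.1947, 0.1369]
ee_rot: [0.033, -3.136, -0.004]
force: [-0.5, -0.3, -7.1]
width: 0.13
t 14.15 p [0.5273 0.1947 0.1369] yaw 181.2 zax [-0.0059  0.0025 -1.    ] F [-0.5 -0.3 -7.1] T [ 0.03 -0.05  0.01] w 0.13
shift mm tool [0.5 0.  0.9] turn -0.0
```

```bash
for i in 1 2 3; do python3 -m inch '[[[1,0.1,0,1,0]]]' >/dev/null
python3 -c "
from h import *
st([.5268,.1947,.136],181.2)"; done
```

```text
t 14.25 p [0.5272 0.1947 0.1358] yaw 181.2 zax [-0.0059  0.0025 -1.    ] F [-0.  -0.2 -7.7] T [0.03 0.02 0.03] w 0.129
shift mm tool [ 0.4 -0.  -0.2] turn -0.0
t 14.35 p [0.5271 0.1947 0.1347] yaw 181.2 zax [-0.0059  0.0024 -1.    ] F [ 0.1  0.4 -7.8] T [ 0.06 -0.04 -0.01] w 0.129
shift mm tool [ 0.3 -0.  -1.3] turn -0.0
t 14.45 p [0.527  0.1948 0.1336] yaw 181.2 zax [-0.0058  0.0025 -1.    ] F [ 0.2 -0.5 -7. ] T [ 0.05 -0.05  0.03] w 0.128
shift mm tool [ 0.2 -0.1 -2.4] turn -0.0
```

```bash
for i in 1 2 3 4 5 6; do python3 -m inch '[[[1,0,0,1,0]]]' >/dev/null
python3 -c "
from h import *
st()"; done
```

```text
t 14.55 p [0.527  0.1948 0.1325] yaw 181.2 zax [-0.0057  0.0025 -1.    ] F [-0.   0.7 -7. ] T [ 0.05 -0.08  0.03] w 0.128
t 14.65 p [0.5271 0.1948 0.1315] yaw 181.2 zax [-0.0057  0.0025 -1.    ] F [-1.   0.  -7.2] T [-0.03 -0.02 -0.03] w 0.131
t 14.75 p [0.5271 0.1948 0.1304] yaw 181.2 zax [-0.0056  0.0025 -1.    ] F [-0.5  0.1 -7.4] T [ 0.01 -0.04  0.01] w 0.127
t 14.85 p [0.5271 0.1948 0.1293] yaw 181.2 zax [-0.0056  0.0025 -1.    ] F [-0.3 -0.5 -6.8] T [ 0.04 -0.02  0.01] w 0.127
t 14.95 p [0.5271 0.1948 0.1282] yaw 181.2 zax [-0.0056  0.0026 -1.    ] F [-0.3 -0.7 -7.8] T [0.03 0.01 0.02] w 0.127
t 15.05 p [0.5271 0.1948 0.1271] yaw 181.2 zax [-0.0055  0.0026 -1.    ] F [-0.3  0.2 -7.9] T [ 0.06 -0.03  0.01] w 0.128
```

```bash
for i in 1 2 3 4 5; do python3 -m inch '[[[1,0,0,1,0]]]' >/dev/null
python3 -c "
from h import *
st()"; done
```

```text
t 15.15 p [0.5271 0.1948 0.126 ] yaw 181.2 zax [-0.0056  0.0025 -1.    ] F [ 0.7  0.2 -7.5] T [ 0.03  0.01 -0.  ] w 0.125
t 15.25 p [0.5271 0.1948 0.1249] yaw 181.2 zax [-0.0056  0.0025 -1.    ] F [ 0.1  0.2 -7.7] T [ 0.06 -0.06 -0.03] w 0.131
t 15.35 p [0.5271 0.1948 0.1239] yaw 181.2 zax [-0.0056  0.0025 -1.    ] F [ 0.2  0.1 -7.7] T [-0.04 -0.08  0.06] w 0.129
t 15.45 p [0.527  0.1949 0.1228] yaw 181.2 zax [-0.0058  0.0026 -1.    ] F [-2.3 -0.6 -4.3] T [-0.01  0.29 -0.06] w 0.127
t 15.55 p [0.5266 0.195  0.122 ] yaw 181.21 zax [-0.0064  0.0027 -1.    ] F [-4.4 -0.2 -1.6] T [-0.08  0.57  0.01] w 0.131
```

```bash
for i in 1 2 3; do python3 -m inch '[[[1,0.2,0,0.8,0]]]' >/dev/null
python3 -c "
from h import *
st()"; done
```

```text
t 15.65 p [0.5261 0.195  0.1213] yaw 181.21 zax [-0.0068  0.0028 -1.    ] F [-3.5 -1.1 -1.5] T [-0.12  0.55 -0.  ] w 0.125
t 15.75 p [0.5261 0.195  0.1212] yaw 181.21 zax [-0.0062  0.0032 -1.    ] F [-4.6 -2.  10.8] T [-0.43  0.94 -0.02] w 0.124
t 15.85 p [0.5262 0.195  0.1213] yaw 181.21 zax [-0.0055  0.0038 -1.    ] F [-4.7 -1.5  5.9] T [-0.31  0.78  0.  ] w 0.126
```

```bash
python3 -m inch '[[[1,0,0,0,0],[1,0,0,0,0],[1,0,0,0,0]]]' >/dev/null
python3 -c "
from h import *
st(); snap('side','side3');snap('wrist','wr4'); crop('side3',210,170,170,150,4,'c11')"
```

```text
t 16.15 p [0.5264 0.1951 0.1215] yaw 181.2 zax [-0.0047  0.0041 -1.    ] F [-2.8  0.  -3.6] T [-0.1   0.3  -0.05] w 0.128
```

View pics/c11.png

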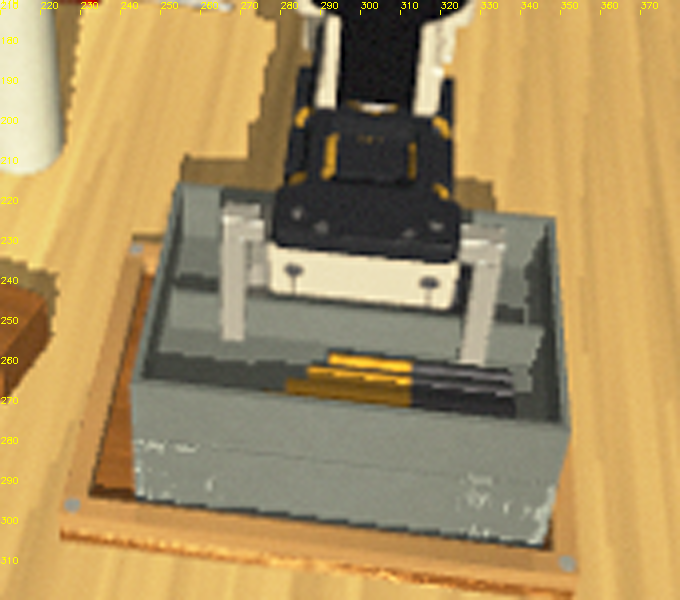

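```bash
python3 -m inch '[[[1,0,0,0.7,0],[1,0,0,0.4,0]]]' 15
python3 -c "
from h import *
st()"
python3 -m inch '[[[1,0,0,0,0],[1,0,0,0,0]]]'
python3 -m inch '[[[0.5,0,0,0,0],[0.5,0,0,0,0],[0.5,0,0,0,0],[0.5,0,0,0,0],[0.5,0,0,0,0],[0.5,0,0,0,0],[0.5,0,0,0,0]]]'
python3 -c "
from h import *
st(); snap('side','side4'); crop('side4',210,170,170,150,4,'c12')"
```

```text
clock: 16.45
position: [0.5265, 0.1951, 0.1213]
ee_rot: [0.033, -3.137, -0.007]
force: [-3.6, -1.2, 3.6]
width: 0.128
t 16.45 p [0.5265 0.1951 0.1213] yaw 181.2 zax [-0.0047  0.0045 -1.    ] F [-3.6 -1.2  3.6] T [-0.26  0.86 -0.  ] w 0.128
clock: 16.65
position: [0.5265, 0.195, 0.1213]
ee_rot: [0.033, -3.137, -0.007]
force: [-3.0, -0.9, -0.4]
width: 0.127
clock: 17.35
position: [0.5296, 0.1959, 0.1225]
ee_rot: [-0.032, 3.14, 0.01]
force: [-0.6, 0.3, -0.6]
width: 0.499
t 17.35 p [0.5296 0.1959 0.1225] yaw 181.18 zax [ 0.0012  0.0064 -1.    ] F [-0.6  0.3 -0.6] T [ 0.07 -0.    0.04] w 0.499
```

View pics/c12.png

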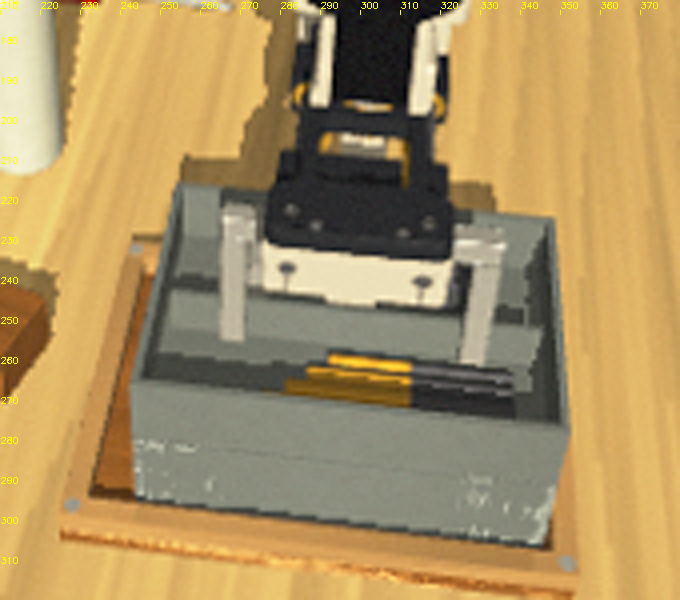

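Released, and the tray has not moved: in both side views the seam runs from (244,278) to (350,290) and the rim is in the same place. Next I'll retreat straight up.

```bash
python3 -m inch '[[[0.5,0,0,-10,0],[0.5,0,0,-15,0],[0.5,0,0,-20,0],[0.5,0,0,-25,0],[0.5,0,0,-25,0],[0.5,0,0,-25,0],[0.5,0,0,-10,0],[0.5,0,0,0,0],[0.5,0,0,0,0],[0.5,0,0,0,0]]]'
python3 -c "
from h import *
st(); snap('side','side5'); snap('wrist','wr5'); crop('side5',210,170,170,150,4,'c13')"
```

```text
clock: 18.4
position: [0.5284, 0.1942, 0.2599]
ee_rot: [-0.031, 3.141, 0.009]
force: [-0.0, 0.6, -1.2]
width: 0.494
t 18.4 p [0.5284 0.1942 0.2599] yaw 181.14 zax [ 4.0e-04  5.8e-03 -1.0e+00] F [-0.   0.6 -1.2] T [-0.04  0.06  0.  ] w 0.494
```

View pics/c13.png

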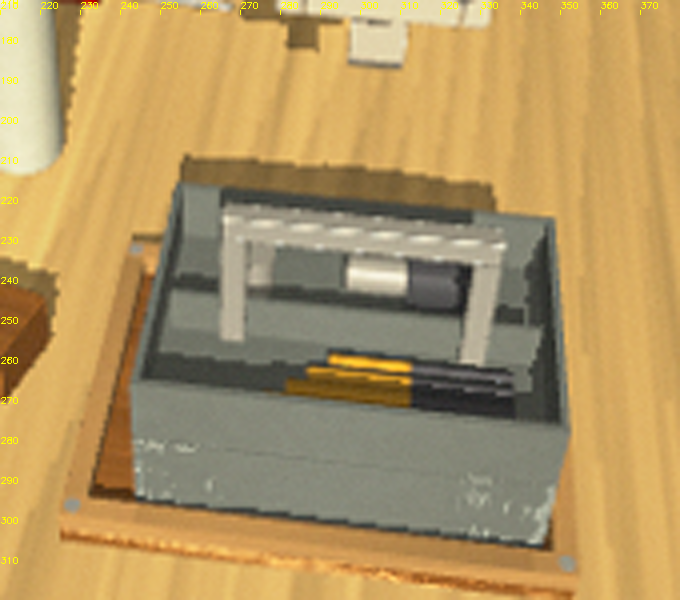

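View pics/wr5.png

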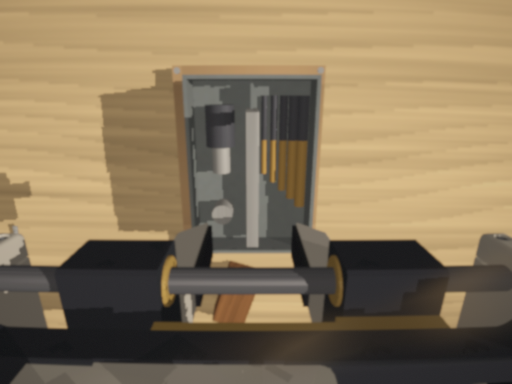

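```bash
python3 - <<'E'
from h import *
import pickle
s,d=pickle.load(open('pics/side5.pkl','rb'));sw,dw=pickle.load(open('pics/wr5.pkl','rb'))
y=np.radians(1.25);R=np.array([[np.cos(y),-np.sin(y)],[np.sin(y),np.cos(y)]])
c=np.array([[.1,.07],[-.1,.07],[.1,-.07],[-.1,-.07]])@R.T+[.5268,.195]
obs=np.array([[133,380],[568,423],[182,185],[553,220]])/4-.4+[210,170]
print('side obs-pred',(obs-proj(np.c_[c,[.099]*4],d)).round(1).tolist())
print('pred delta for +14mm', (proj(np.c_[c,[.113]*4],d)-proj(np.c_[c,[.099]*4],d)).round(1).tolist())
E
```

```text
side obs-pred [[0.7, -0.5], [-1.0, -1.7], [1.4, 1.4], [-0.7, 1.3]]
pred delta for +14mm [[-0.2, -5.0], [1.3, -5.0], [-0.1, -4.9], [1.0, -4.9]]
```

All four rim corners lie within about 2 px of the home prediction. An unseated corner would be 5 px off, so I'm handing in.

```bash
python3 -c "
from h import *
workorder.sign_off(); st()"
```

```text
the job is handed in; nothing more can be done
the job is handed in; nothing more can be done
```

The tray is stacked on the lower tray in the cradle, released and handed in at about 18.4 s of the 72 s allowed. No verdict is reported.

**What I did:** I gripped the tray by its bar (opening about 11.6 mm) and lifted it with the bar at about 0.23 m. I lined it up to the socket positions measured in the top view. It went down in 1 mm steps, and the lugs entered the sockets without touching the block tops. The first contact came only near the bottom. I kept hold until it was home, let go and raised the gripper clear.

**Last checks:**
- **Height:** the bar was at about 141 mm when home, against 141 mm nominal.
- **Force:** contact with the lower tray peaked at about 18 N in the readings between rows, against the 60 N limit.
- **Position:** long sides were within about 0.1° of the cradle's, and the tray's centre is about 10 mm from the cradle's, from the cradle's offset measured in the pictures.
- **Seating:** in the last side picture the rim corners were within about 2 px of the predicted home position. A corner left unseated would show about 5 px.
- **After release:** the tray did not move, and the gripper was clear of it with near-zero force.

**What disagreed or was weaker:**
- The tray hung pitched by up to about 0.03 rad in the gripper because the tool's tilt drifted during moves. It levelled as it seated.
- The side camera reads about 1 px off the top camera, so I used it only as a cross-check. It limits how finely the last check shows level.
- I did not re-measure the spray can, screwdriver or wood block at the end. I kept the path clear of them, and where the later pictures show them they look unmoved.

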